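# Bring the asked-for sample jar to the front of the carousel and hold it there

### The job

Look which shape of empty jar stands in the railed bay of the order stand. Grip the carousel's black hand knob and turn the carousel gently until the full jar of that same shape faces the front, squarely in line with the upright index fin, and finish there with the knob still gripped, holding the carousel still. Leave everything else on the bench where it stands.

Things in the scene. Friction and masses are not known exactly. Their poses are not given: they have to be found in the camera images.
- carousel_base: fixed foot of the jar carousel, a dark steel disc 220 mm across. Origin: on the bench, on the vertical turning axis. Its -x axis points from there to the index fin: an upright dark plate 22 x 8 mm, 85 mm high, 182 mm from the turning axis, just outside the turning disc. The side with the fin is the front
- front_mark (a point): fixed point where the axis of a jar must be for that jar to face the front: 100 mm from the turning axis, straight towards the index fin, 40 mm above the bench. It does not turn with the disc
- carousel (a joint): angle of the turning steel disc (296 mm across, top 40 mm above the bench), rad, counter-clockwise from above; at 0 the tall jar faces the front, at -2.094 the squat, at +2.094 the square one. It turns at least a full turn either way from any start, stays where it is left, and takes about 1 N at the knob
- turn_knob: black upright round knob, 24 mm in diameter, 45 mm high, spinning freely on a pin on the crank arm, 80 mm from the turning axis, opposite the squat jar; follow it round without turning the gripper. Origin: centre of its underside, 127 mm above the bench. All else on the carousel (jars, fin, 20 mm wide crank arm) ends 125 mm above the bench, the knob at 172 mm
- jar_tall (a point): full tall slim round jar, 52 mm in diameter, 85 mm high, clear with brown dried fruit in it and a brass-coloured lid, clamped fast on the carousel disc 100 mm from the turning axis; the three jars stand 120 degrees apart. This point: centre of its underside, 40 mm above the bench
- jar_squat (a point): full squat wide round jar, 80 mm in diameter, 55 mm high, clear with brown dried fruit in it and a brass-coloured lid, clamped fast on the carousel disc 100 mm from the turning axis; the three jars stand 120 degrees apart. This point: centre of its underside, 40 mm above the bench
- jar_square (a point): full square jar, 56 x 56 mm, 70 mm high, clear with brown dried fruit in it and a brass-coloured lid, clamped fast on the carousel disc 100 mm from the turning axis; the three jars stand 120 degrees apart. This point: centre of its underside, 40 mm above the bench
- bay (a point): middle of the railed bay, on the top of the order stand (a grey plate 350 x 115 mm, 10 mm thick): the end place of three, enclosed on three sides by a thin steel rail 45 mm high. The other two places, 110 and 220 mm from it along the plate, have no rail
- empty_tall: empty tall slim round jar, 52 mm in diameter, 85 mm high, clear with a brass-coloured lid, loose on one of the three places of the order stand; the one that stands in the railed bay is the jar asked for. Origin: centre of its underside
- empty_squat: empty squat wide round jar, 80 mm in diameter, 55 mm high, clear with a brass-coloured lid, loose on one of the three places of the order stand; the one that stands in the railed bay is the jar asked for. Origin: centre of its underside
- empty_square: empty square jar, 56 x 56 mm, 70 mm high, clear with a brass-coloured lid, loose on one of the three places of the order stand; the one that stands in the railed bay is the jar asked for. Origin: centre of its underside
- label_roll: bystander: roll of paper labels 80 mm across, 30 mm high. Origin: centre of its underside
- spare_lid: bystander: round brass-coloured lid 60 mm across, 12 mm high, lying loose. Origin: centre of its underside
- bowl: bystander: steel bowl 130 mm across, 50 mm high. Origin: centre of its underside
- spatula: bystander: spatula 190 mm long lying flat. Origin: on its underside, under its middle
- spray_bottle: bystander: white bottle 60 mm across, 160 mm high. Origin: centre of its underside
- tally_counter: bystander: small round dark tally counter 44 mm across, 28 mm high. Origin: centre of its underside
There are look-alikes about, which are no part of the job. Leave any turquoise look-alike of the empty_tall alone. Leave any turquoise look-alike of the empty_square alone.

How it is judged:
By the outcome, as a careful person would: the job done as asked, in the order asked, and still so for the second after the job is handed in, while the arm keeps its last pose, push and grip.
It also fails if it takes over 42 s, if anything falls off the work surface, if the arm or the gripper's body presses on something with over 40 N, if the wrist force passes 120 N, or if a joint passes its speed limit or range.

### The arm

A 6-joint arm with a two-finger parallel gripper is mounted at the origin on the work surface. World frame = base frame: x ahead of the robot, y to its left, z up, the work surface at z = 0. Lengths are in m, angles in degrees, forces in N, time in s.
With the tool pointing down it reaches from about 0.325 to 0.85 m from the base axis. Payload 15.5 kg.
Tool frame: the origin (TCP) lies on the centre line of the jaws, within the pads' length; the fingertips stand 11 mm ahead of it and the grasp point (between the pads) lies 8 mm behind it; z points along the fingers, y is the direction in which the jaws open and shut (so a half turn about z gives the same grasp; the last joint's range is limited). The gripper opens to 91 mm and grips with 3 to 60 N. Pads are 32 mm wide; open, the fingers measure 118 mm over their backs; the gripper's body (76 mm by 178 mm) begins 60 mm behind the grasp point.
Start: joints at [65.289, 28.281, 77.091, -0, 74.628, -5.472], TCP at [0.206, 0.59, 0.225] pointing down, gripper open.
Joint ranges: [-166.48, 166.48], [-47.26, 123.95], [12.59, 153.08], [-70.14, 250.14], [6.76, 159.57], [-176.63, 176.63]. Speed limits (degrees/s): [108.29, 108.29, 147.25, 172.46, 172.46, 172.46].

### API

Orientations are given as [roll, pitch, yaw] about the fixed x, y, z axes, in that order (R = Rz(yaw) Ry(pitch) Rx(roll)).
In Python, from workcell import manip, imaging, job gives the robot as it stands. The module is installed in compiled form; this text tells all that it offers.
- The arm moves only by the tool send_rows, never from a script. Its argument "motion" is a list of rows, each an object with "linear": the shift along the world's x, y, z in m, a list of three; "turn": the turn, a rotation vector about the world's x, y, z in rad, a list of three. In form: [{"linear": [tx, ty, tz], "turn": [rx, ry, rz]}, ...]. A call has 1 to 20 rows; each row is the pose to reach, as a shift and turn from the pose commanded when the call began; what a row does not reach only later rows make up. A row lasts 1/12 s, in which the tool goes at most 41.7 mm and 7.16 degrees, less where a joint would pass 70% of its speed; a pose out of reach is approached as far as the arm can. A call with a gripper value outside its range is refused whole. "grip" is the gripper's target within -1 to 1 (fully open at 1, half-way at 0, shut at -1), set as the call begins (left out, the last holds). The fingers move at their own pace and stop on an object; the grip force is fixed at half the most. Time passes only in rows, so rows that repeat a pose let the fingers close. It gives the time, the measured TCP pose, the force and the opening at its end, in the units of the state.
- manip.state(): the state, without advancing time (a new reading comes with each control period).
- imaging.camera(name): name is "scene" or "side" or "wrist"; returns a dict with "pixels" (420x560x3 uint8, blue, green, red), "K" (3x3 intrinsics, pixels), "rvec" (rotation vector, rad) and "tvec" (3), from world to camera coordinates, as OpenCV has them. Camera axes: x right, y down, z forward; pixel columns grow to the right and rows downward; lengths in m; the calibration is good to about 2 mm. A picture is of the moment at which its call begins. There is no depth.
- job.finish_job(): hands the job in, once; it reports no verdict.
The state is a dict: "time_s": time; "joint_pos": joint angles; "qvel": joint speeds; "tau": joint torques, N m; "position": TCP position; "ee_rot": TCP orientation; "force": force on the tool from outside, world axes, zero at the start; "moment": the same for the moment, N m; "finger_gap": finger opening in m.
Only numpy, scipy, OpenCV 4.12 (cv2) and the standard library are available. Lean on these libraries where they do the work, as an engineer would, in place of code of your own. Each camera call takes 0.05 s, during which the arm holds its last target. There are 200 camera calls.

## Working session

There is one attempt and no reset: what is moved stays moved. The work goes in short steps, Python scripts to look and compute and a tool call to move; the robot and the scene stay as the last step left them, time stands still between calls to the robot, and variables do not carry over. Pictures are saved under pics/ and viewed, about 8 in all and at most 12, crops included, and the job is handed in when it is done.

Besides the shell and the picture viewer there is one more tool, called after "Request:" as name([rows], argument=value, ...), one row to a line, values as JSON. send_rows: Moves the arm, as the interface text tells. Its arguments: {"type":"object","properties":{"motion":{"type":"array"},"grip":{"type":"number"}},"required":["motion"]}

```bash
mkdir -p pics; cat > h.py <<'E'
import numpy as np, cv2
from workcell import manip, imaging, job
def cam(n):
    c=imaging.camera(n); c['R']=cv2.Rodrigues(np.array(c['rvec'],float))[0]; c['t']=np.array(c['tvec'],float).ravel(); return c
def ray(c,u,v):
    d=c['R'].T@np.linalg.inv(c['K'])@np.array([u,v,1.]); return -c['R'].T@c['t'], d
def onz(c,u,v,z):
    o,d=ray(c,u,v); return o+d*(z-o[2])/d[2]
def proj(c,p):
    return cv2.projectPoints(np.array(p,float).reshape(-1,3),np.array(c['rvec'],float),c['t'],np.array(c['K'],float),None)[0].reshape(-1,2)
E
python3 - <<'E'
from h import *
ims=[]
for n in ['scene','side','wrist']:
    c=cam(n); cv2.imwrite(f'pics/{n}0.png',c['pixels']); print(n,(-c['R'].T@c['t']).round(3),c['R'][2].round(2))
print(manip.state())
E
```

```text
scene [ 1.356 -0.28   1.406] [-0.53  0.21 -0.82]
side [ 0.128 -0.948  1.19 ] [ 0.25  0.67 -0.7 ]
wrist [0.129 0.616 0.383] [ 0.27 -0.09 -0.96]
{'time_s': 0.15, 'joint_pos': array([ 6.52867267e+01,  2.83088593e+01,  7.71186248e+01, -4.66679432e-04,
        7.46258108e+01, -5.47185884e+00]), 'qvel': array([ 0.09113658, -0.09512191, -0.15772874,  0.00400889,  0.0686378 ,
       -0.08453084]), 'tau': array([ 1.36173512e-03, -8.79206085e+01, -3.82049561e+01,  7.07223150e-02,
        5.02319809e-02, -4.77014191e-05]), 'position': array([0.20585725, 0.58984366, 0.22445393]), 'ee_rot': array([-1.79946905e+02, -4.63422022e-03,  1.60758707e+02]), 'force': array([ 0.32402904,  0.51804542, -0.53788912]), 'moment': array([ 0.04046678, -0.07432669, -0.05816942]), 'finger_gap': 0.0911054283467218}
```

View pics/scene0.png

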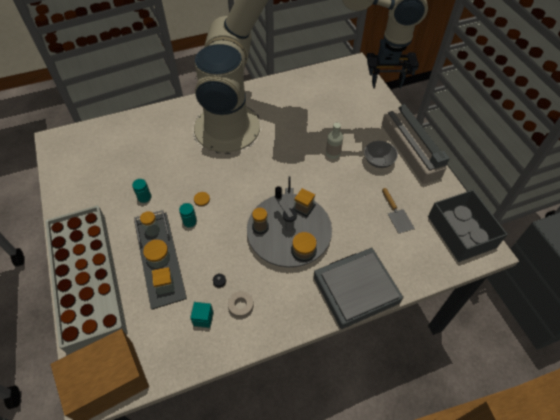

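View pics/side0.png

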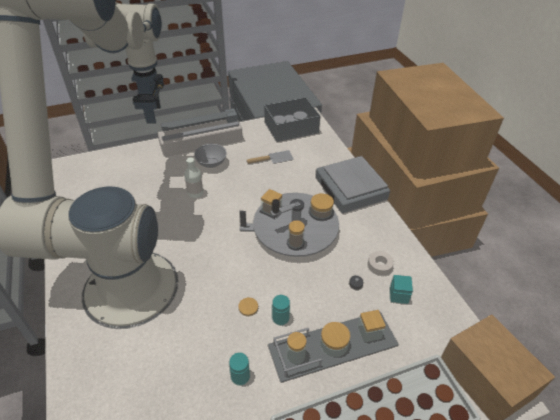

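Side view: the order stand is at (333,345), and its left end, which looks railed, holds a tall jar at (297,350). The carousel is at (297,222), with dark upright things at (243,218) and (276,205). I'll crop both close up.

```bash
python3 - <<'E'
import cv2,numpy as np
a=cv2.imread('pics/side0.png');b=cv2.imread('pics/scene0.png')
f=lambda i,x,y,w,h:cv2.convertScaleAbs(cv2.resize(i[y:y+h,x:x+w],(400,300),interpolation=cv2.INTER_CUBIC),alpha=1.5)
cv2.imwrite('pics/crop1.png',np.vstack([np.hstack([f(a,232,175,120,90),f(b,240,170,120,90)]),np.hstack([f(a,260,310,140,105),f(b,110,195,140,105)])]))
E
```

```text
(no output)
```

View pics/crop1.png

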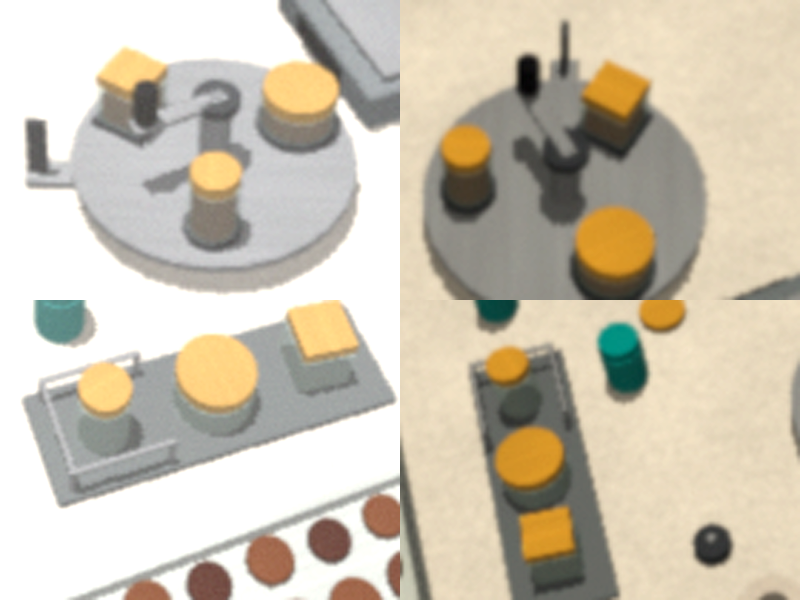

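```bash
cat > fit.py <<'E'
from h import *
from scipy.optimize import least_squares
A=2*np.pi/3
def pts(p):
    x,y,f,th=p; P=lambda r,a,z:[x+r*np.cos(a),y+r*np.sin(a),z]
    return np.array([P(.1,f+th,.125),P(.1,f+th+A,.095),P(.1,f+th-A,.11),P(.182,f,.085),P(.08,f+th+A-np.pi,.172)])
E
python3 - <<'E'
from fit import *
cs,cc=cam('side'),cam('scene')
s=np.array([[215,168],[300,90],[130,72],[37,122],[146,86]])*.3+[232,175]
c=np.array([[67,142],[215,235],[216,88],[165,23],[129,62]])*.3+[240,170]
g=lambda p:np.r_[proj(cs,pts(p))-s,proj(cc,pts(p))-c].ravel()
c0=onz(cs,297,222,.04)
best=min((least_squares(g,[c0[0],c0[1],f,t],loss='soft_l1') for f in np.arange(0,6.28,.8) for t in (-2,0,2)),key=lambda r:r.cost)
p=best.x; print(p,np.degrees(p[2:]),best.cost); print(g(p).reshape(-1,2).round(1)); print(pts(p).round(3)); print(manip.state()['position'])
E
```

```text
[ 0.57183472  0.05326163  2.77622348 -4.74076413] [ 159.0658883  -271.62577626] 3.6624057649190087
[[-0.1  0.2]
 [-0.  -1.6]
 [ 0.4 -1.2]
 [-0.9 -0.5]
 [-0.5  0. ]
 [-0.6  0.5]
 [-0.1  1.1]
 [-0.1 -0.6]
 [-0.3  1.1]
 [-0.3 -0.3]]
[[ 0.533 -0.039  0.125]
 [ 0.671  0.066  0.095]
 [ 0.511  0.133  0.11 ]
 [ 0.402  0.118  0.085]
 [ 0.493  0.043  0.172]]
[0.20588833 0.58991023 0.22463731]
```

The tall jar is in the railed bay, so it's the one asked for. Things that could be taken for the knob:
- **Index fin:** side (243,219), standing outside the disc.
- **Tally counter:** scene (219,280), lying on the bench.
- **Crank hub:** at the disc centre.
- **Knob:** side (276,205), at the end of the crank arm.

The crop confirms my choice of the knob. The fit residuals are about 1 px. Next I'll move above it.

Request:
send_rows([
  {"linear": [0.008, -0.015, 0.005], "turn": [0, 0, 0]},
  {"linear": [0.02, -0.038, 0.01], "turn": [0, 0, 0]},
  {"linear": [0.036, -0.068, 0.01], "turn": [0, 0, 0]},
  {"linear": [0.053, -0.101, 0.01], "turn": [0, 0, 0]},
  {"linear": [0.071, -0.135, 0.01], "turn": [0, 0, 0]},
  {"linear": [0.089, -0.169, 0.01], "turn": [0, 0, 0]},
  {"linear": [0.107, -0.203, 0.01], "turn": [0, 0, 0]},
  {"linear": [0.125, -0.238, 0.01], "turn": [0, 0, 0]},
  {"linear": [0.143, -0.272, 0.01], "turn": [0, 0, 0]},
  {"linear": [0.161, -0.307, 0.01], "turn": [0, 0, 0]},
  {"linear": [0.179, -0.341, 0.01], "turn": [0, 0, 0]},
  {"linear": [0.197, -0.375, 0.01], "turn": [0, 0, 0]},
  {"linear": [0.215, -0.41, 0.01], "turn": [0, 0, 0]},
  {"linear": [0.233, -0.444, 0.01], "turn": [0, 0, 0]},
  {"linear": [0.25, -0.476, 0.01], "turn": [0, 0, 0]},
  {"linear": [0.265, -0.505, 0.01], "turn": [0, 0, 0]},
  {"linear": [0.277, -0.528, 0.005], "turn": [0, 0, 0]},
  {"linear": [0.284, -0.542, 0], "turn": [0, 0, 0]},
  {"linear": [0.287, -0.547, 0], "turn": [0, 0, 0]},
  {"linear": [0.287, -0.547, 0], "turn": [0, 0, 0]},
], grip=1)

```text
time_s: 1.92
position: [0.493, 0.0419, 0.2249]
ee_rot: [-180.0, -0.0, 160.7]
force: [0.0, 0.5, -0.6]
finger_gap: 0.0913
```

```bash
python3 - <<'E'
from fit import *
p=[0.5718,0.0533,2.7762,-4.7408+2*np.pi]
st=manip.state(); print(st['position'],st['ee_rot'],st['time_s'],st['joint_pos'].round(1))
c=cam('wrist'); cv2.imwrite('pics/w1raw.png',c['pixels'])
im=c['pixels'].copy()
print(proj(c,pts(p)).round(1))
for q in proj(c,pts(p)): cv2.drawMarker(im,tuple(map(int,q)),(255,0,255),0,10)
cv2.imwrite('pics/w1.png',im)
E
```

```text
[0.49301466 0.04192759 0.22489275] [-1.79987300e+02 -1.43721533e-02  1.60655446e+02] 1.9167 [ -2.1  17.9  95.   -0.   67.1 -72.7]
[[217.  278.5]
 [357.6 340.9]
 [385.  193.6]
 [331.   80.4]
 [285.6 230.3]]
```

View pics/w1.png

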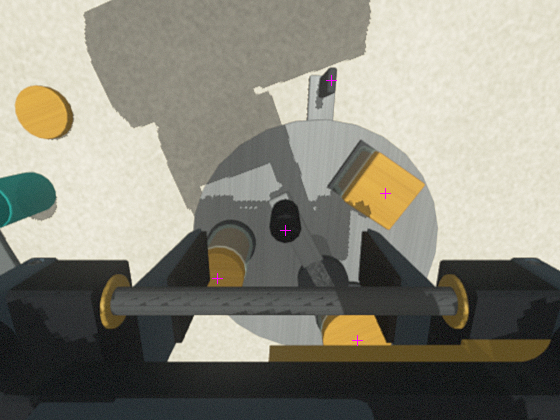

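The wrist view shows the knob top at about (285,229), against a prediction of (285.6,230.3). The fin at (330,80) and the lids also match. I'll descend and grip.

Request:
send_rows([
  {"linear": [0, 0.001, -0.01], "turn": [0, 0, 0]},
  {"linear": [0, 0.001, -0.025], "turn": [0, 0, 0]},
  {"linear": [0, 0.001, -0.04], "turn": [0, 0, 0]},
  {"linear": [0, 0.001, -0.055], "turn": [0, 0, 0]},
  {"linear": [0, 0.001, -0.068], "turn": [0, 0, 0]},
  {"linear": [0, 0.001, -0.076], "turn": [0, 0, 0]},
  {"linear": [0, 0.001, -0.08], "turn": [0, 0, 0]},
  {"linear": [0, 0.001, -0.081], "turn": [0, 0, 0]},
  {"linear": [0, 0.001, -0.081], "turn": [0, 0, 0]},
])

```text
time_s: 2.72
position: [0.493, 0.0444, 0.1443]
ee_rot: [180.0, 0.0, 160.8]
force: [-0.5, -0.2, 0.2]
finger_gap: 0.0914
```

Request:
send_rows([
  {"linear": [0, 0, 0], "turn": [0, 0, 0]},
  {"linear": [0, 0, 0], "turn": [0, 0, 0]},
  {"linear": [0, 0, 0], "turn": [0, 0, 0]},
  {"linear": [0, 0, 0], "turn": [0, 0, 0]},
  {"linear": [0, 0, 0], "turn": [0, 0, 0]},
  {"linear": [0, 0, 0], "turn": [0, 0, 0]},
  {"linear": [0, 0, 0], "turn": [0, 0, 0]},
  {"linear": [0, 0, 0], "turn": [0, 0, 0]},
  {"linear": [0, 0, 0], "turn": [0, 0, 0]},
  {"linear": [0, 0, 0], "turn": [0, 0, 0]},
  {"linear": [0, 0, 0], "turn": [0, 0, 0]},
  {"linear": [0, 0, 0], "turn": [0, 0, 0]},
], grip=-1)

```text
time_s: 3.72
position: [0.4929, 0.0441, 0.1439]
ee_rot: [-180.0, -0.0, 160.8]
force: [-1.6, -0.7, -0.3]
finger_gap: 0.0235
```

```bash
python3 - <<'E'
from fit import *
C=np.array([.5718,.0533]);a0=np.radians(187.4);q=lambda a:C+.08*np.array([np.cos(a),np.sin(a)])
print(q(a0))
for d in np.arange(2,89,2): print(d,(q(a0-np.radians(d))-q(a0)).round(4).tolist(),end=' ')
print(manip.state()['position'],manip.state()['force'])
E
```

```text
[0.49246631 0.04299635]
2 [-0.0003, 0.0028] 4 [-0.0005, 0.0056] 6 [-0.0006, 0.0083] 8 [-0.0007, 0.0111] 10 [-0.0006, 0.0139] 12 [-0.0004, 0.0167] 14 [-0.0001, 0.0195] 16 [0.0002, 0.0223] 18 [0.0007, 0.025] 20 [0.0013, 0.0278] 22 [0.0019, 0.0305] 24 [0.0027, 0.0332] 26 [0.0035, 0.0358] 28 [0.0044, 0.0385] 30 [0.0055, 0.041] 32 [0.0066, 0.0436] 34 [0.0078, 0.0461] 36 [0.0091, 0.0486] 38 [0.0105, 0.051] 40 [0.0119, 0.0534] 42 [0.0135, 0.0557] 44 [0.0151, 0.058] 46 [0.0168, 0.0602] 48 [0.0186, 0.0624] 50 [0.0204, 0.0645] 52 [0.0224, 0.0665] 54 [0.0244, 0.0684] 56 [0.0264, 0.0703] 58 [0.0286, 0.0721] 60 [0.0307, 0.0739] 62 [0.033, 0.0755] 64 [0.0353, 0.0771] 66 [0.0377, 0.0786] 68 [0.0401, 0.08] 70 [0.0425, 0.0813] 72 [0.045, 0.0826] 74 [0.0476, 0.0837] 76 [0.0501, 0.0848] 78 [0.0528, 0.0858] 80 [0.0554, 0.0866] 82 [0.0581, 0.0874] 84 [0.0608, 0.0881] 86 [0.0635, 0.0887] 88 [0.0663, 0.0892] [0.49286178 0.04410639 0.14388123] [-1.58033942 -0.74478193 -0.25112664]
```

Request:
send_rows([
  {"linear": [-0.0001, 0.0012, 0], "turn": [0, 0, 0]},
  {"linear": [-0.0003, 0.0028, 0], "turn": [0, 0, 0]},
  {"linear": [-0.0005, 0.0056, 0], "turn": [0, 0, 0]},
  {"linear": [-0.0006, 0.0083, 0], "turn": [0, 0, 0]},
  {"linear": [-0.0007, 0.0111, 0], "turn": [0, 0, 0]},
  {"linear": [-0.0006, 0.0139, 0], "turn": [0, 0, 0]},
  {"linear": [-0.0004, 0.0167, 0], "turn": [0, 0, 0]},
  {"linear": [-0.0001, 0.0195, 0], "turn": [0, 0, 0]},
  {"linear": [0.0002, 0.0223, 0], "turn": [0, 0, 0]},
  {"linear": [0.0007, 0.025, 0], "turn": [0, 0, 0]},
  {"linear": [0.0013, 0.0278, 0], "turn": [0, 0, 0]},
  {"linear": [0.0019, 0.0305, 0], "turn": [0, 0, 0]},
  {"linear": [0.0027, 0.0332, 0], "turn": [0, 0, 0]},
  {"linear": [0.0035, 0.0358, 0], "turn": [0, 0, 0]},
  {"linear": [0.0044, 0.0385, 0], "turn": [0, 0, 0]},
  {"linear": [0.0055, 0.041, 0], "turn": [0, 0, 0]},
  {"linear": [0.0066, 0.0436, 0], "turn": [0, 0, 0]},
  {"linear": [0.0075, 0.0456, 0], "turn": [0, 0, 0]},
  {"linear": [0.0078, 0.0461, 0], "turn": [0, 0, 0]},
  {"linear": [0.0078, 0.0461, 0], "turn": [0, 0, 0]},
])

```text
time_s: 5.38
position: [0.5015, 0.0903, 0.1439]
ee_rot: [180.0, 0.1, 160.8]
force: [6.6, -2.7, -4.7]
finger_gap: 0.0231
```

Request:
send_rows([
  {"linear": [0.001, 0.001, 0], "turn": [0, 0, 0]},
  {"linear": [0.0023, 0.0025, 0], "turn": [0, 0, 0]},
  {"linear": [0.0037, 0.0049, 0], "turn": [0, 0, 0]},
  {"linear": [0.0051, 0.0073, 0], "turn": [0, 0, 0]},
  {"linear": [0.0067, 0.0096, 0], "turn": [0, 0, 0]},
  {"linear": [0.0083, 0.0119, 0], "turn": [0, 0, 0]},
  {"linear": [0.01, 0.0141, 0], "turn": [0, 0, 0]},
  {"linear": [0.0118, 0.0163, 0], "turn": [0, 0, 0]},
  {"linear": [0.0136, 0.0184, 0], "turn": [0, 0, 0]},
  {"linear": [0.0156, 0.0204, 0], "turn": [0, 0, 0]},
  {"linear": [0.0176, 0.0223, 0], "turn": [0, 0, 0]},
  {"linear": [0.0196, 0.0242, 0], "turn": [0, 0, 0]},
  {"linear": [0.0218, 0.026, 0], "turn": [0, 0, 0]},
  {"linear": [0.0239, 0.0278, 0], "turn": [0, 0, 0]},
  {"linear": [0.0262, 0.0294, 0], "turn": [0, 0, 0]},
  {"linear": [0.0285, 0.031, 0], "turn": [0, 0, 0]},
  {"linear": [0.0302, 0.0321, 0], "turn": [0, 0, 0]},
  {"linear": [0.0309, 0.0325, 0], "turn": [0, 0, 0]},
  {"linear": [0.0309, 0.0325, 0], "turn": [0, 0, 0]},
])

```text
time_s: 6.97
position: [0.5323, 0.1225, 0.1439]
ee_rot: [-180.0, 0.1, 160.8]
force: [5.0, -7.7, -2.2]
finger_gap: 0.0233
```

```bash
python3 - <<'E'
from fit import *
st=manip.state(); print(st['position'],st['force'])
d=st['position'][:2]-[.5718,.0533]; print(np.hypot(*d),np.degrees(np.arctan2(d[1],d[0])))
ims=[]
for n in ['scene','side']:
    c=cam(n); i=c['pixels']; cv2.imwrite(f'pics/{n}1.png',i)
    x,y,w,h=(240,170,120,90) if n=='scene' else (232,175,120,90)
    ims.append(cv2.convertScaleAbs(cv2.resize(i[y:y+h,x:x+w],(400,300),interpolation=cv2.INTER_CUBIC),alpha=1.5))
c=cam('wrist'); ims.append(cv2.resize(c['pixels'],(400,300)));ims.append(ims[0]*0)
cv2.imwrite('pics/c2.png',np.vstack([np.hstack(ims[:2]),np.hstack(ims[2:])]))
E
```

```text
[0.53230404 0.12247339 0.14394035] [ 5.04189372 -7.66922109 -2.21458075]
0.07965480640737631 119.72508716204086
```

View pics/c2.png

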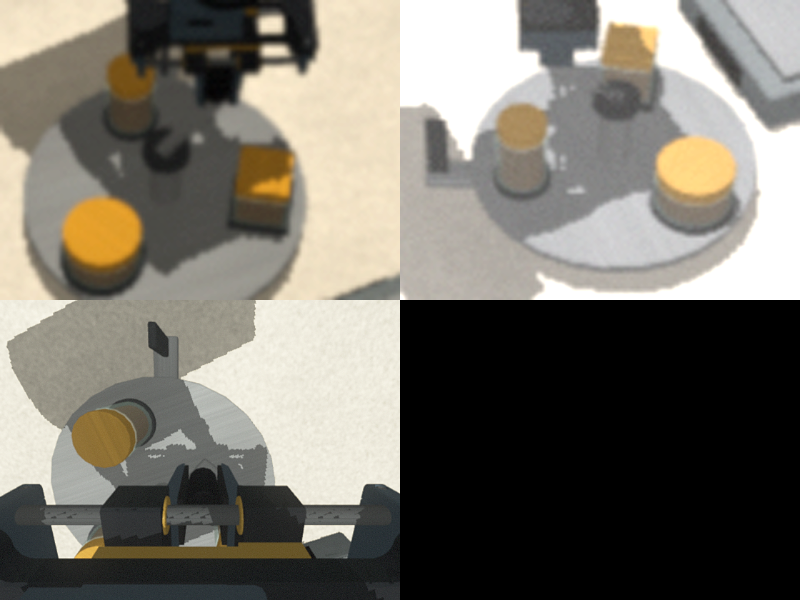

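All views show the tall jar close to the fin, with about 20° to go. The 9 N force points purely inward, so I'll ease the radius in by about 1 mm while turning on.

Request:
send_rows([
  {"linear": [0.0013, 0.0003, 0], "turn": [0, 0, 0]},
  {"linear": [0.0033, 0.001, 0], "turn": [0, 0, 0]},
  {"linear": [0.0059, 0.002, 0], "turn": [0, 0, 0]},
  {"linear": [0.0084, 0.003, 0], "turn": [0, 0, 0]},
  {"linear": [0.011, 0.0041, 0], "turn": [0, 0, 0]},
  {"linear": [0.0136, 0.0051, 0], "turn": [0, 0, 0]},
  {"linear": [0.0162, 0.0059, 0], "turn": [0, 0, 0]},
  {"linear": [0.0189, 0.0067, 0], "turn": [0, 0, 0]},
  {"linear": [0.0216, 0.0074, 0], "turn": [0, 0, 0]},
  {"linear": [0.0236, 0.0078, 0], "turn": [0, 0, 0]},
  {"linear": [0.025, 0.0081, 0], "turn": [0, 0, 0]},
  {"linear": [0.025, 0.0081, 0], "turn": [0, 0, 0]},
  {"linear": [0.025, 0.0081, 0], "turn": [0, 0, 0]},
])

```text
time_s: 8.2
position: [0.557, 0.1314, 0.1439]
ee_rot: [179.9, 0.0, 160.8]
force: [-1.0, 6.0, -0.6]
finger_gap: 0.0237
```

```bash
python3 - <<'E'
from fit import *
st=manip.state(); print(st['position'],st['force'])
d=st['position'][:2]-[.5718,.0533]; print(np.hypot(*d),np.degrees(np.arctan2(d[1],d[0])))
for n in ['wrist','side','scene']:
    c=cam(n); cv2.imwrite(f'pics/{n}3.png',c['pixels']); np.savez(f'{n}3.npz',**c)
w=cv2.imread('pics/wrist3.png'); 
cv2.imwrite('pics/c3.png',cv2.convertScaleAbs(cv2.resize(w[0:300,50:450],(800,600),interpolation=cv2.INTER_CUBIC),alpha=1.3))
E
```

```text
[0.5570288  0.13144478 0.14392819] [-0.98835845  5.96913301 -0.55539344]
0.07952857824353378 100.70395478205398
```

View pics/c3.png

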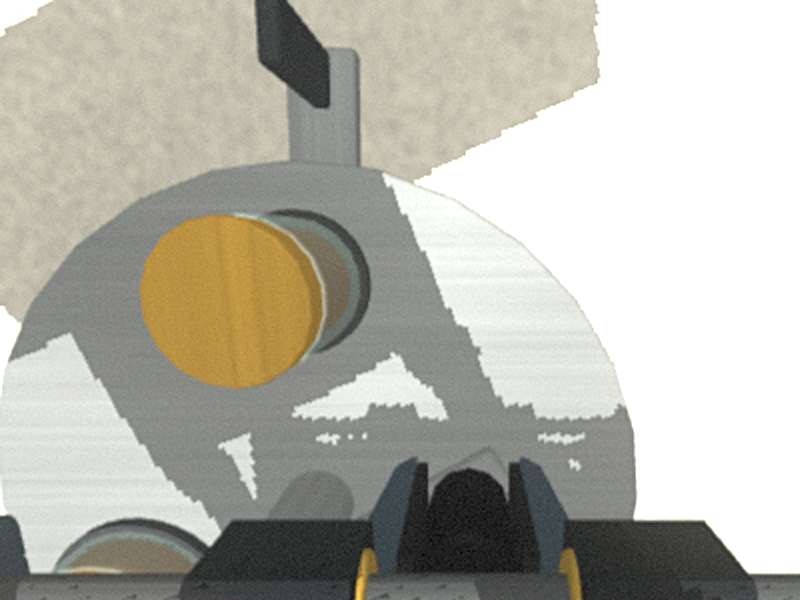

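```bash
python3 - <<'E'
from fit import *
c=dict(np.load('wrist3.npz')); im=c['pixels']
W=lambda u,v,z:onz(c,50+u/2,v/2,z)[:2]
rim=np.array([W(*q,.04) for q in [(10,355),(60,265),(130,210),(210,176),(450,192),(520,232),(570,290),(605,350),(632,430)]])
r=least_squares(lambda p:np.hypot(*(rim-p[:2]).T)-.148,[.57,.05]); C=r.x; print('rim C',C,(r.fun*1e3).round(1))
g=(im[...,2].astype(int)-im[...,0]>60).astype(np.uint8)
n,l,s,ce=cv2.connectedComponentsWithStats(g); k=l[150,165]; cn=cv2.findContours((l==k).astype(np.uint8),0,1)[0][0]; e=cv2.fitEllipse(cn); print('lid',e,s[k])
lid=onz(c,*e[0],.125)[:2]; print('lid',lid)
br=[W(324,160,z) for z in (0,.01)]+[W(324,90,z) for z in (0,.01)]; print('bracket',np.round(br,4)); d=br[3]-br[1]
fb=W(328,78,.01); print('fin base right edge mid',fb)
b=lambda v:np.degrees(np.arctan2(v[1],v[0]))
for n,CC in (('rim',C),('fit',np.array([.5718,.0533]))):
    print(n,'lid r,ang',np.hypot(*(lid-CC)),b(lid-CC),'bracket',[round(b(x-CC),2) for x in br],'finedge',b(fb-CC))
E
```

```text
rim C [0.57317707 0.05367086] [-0.7 -0.1 -1.1 -1.   1.8  2.7 -0.1 -1.8 -2.2]
lid ((164.93655395507812, 149.84608459472656), (83.5198974609375, 91.06446075439453), 116.15509033203125) [ 120  108   91   86 6094]
lid [0.47574369 0.08783985]
bracket [[0.4296 0.1064]
 [0.4313 0.1081]
 [0.4031 0.1177]
 [0.4057 0.119 ]]
fin base right edge mid [0.40202294 0.12238941]
rim lid r,ang 0.10325106706662138 160.67470111042104 bracket [np.float64(159.82), np.float64(159.01), np.float64(159.37), np.float64(158.69)] finedge 158.12449275028027
fit lid r,ang 0.10207749669334465 160.22246860915146 bracket [np.float64(159.51), np.float64(158.69), np.float64(159.11), np.float64(158.42)] finedge 157.85652954351409
```

The remaining turn comes out at about 1.5° clockwise in each estimate: knob bearing 100.7° against a goal of 99.1°, and lid at about 160.4° against a front of about 159.1°. I'll finish the turn and relax the radial load.

Request:
send_rows([
  {"linear": [0.0007, 0.0003, 0], "turn": [0, 0, 0]},
  {"linear": [0.0015, 0.0005, 0], "turn": [0, 0, 0]},
  {"linear": [0.0021, 0.0007, 0], "turn": [0, 0, 0]},
  {"linear": [0.0021, 0.0007, 0], "turn": [0, 0, 0]},
  {"linear": [0.0021, 0.0007, 0], "turn": [0, 0, 0]},
  {"linear": [0.0021, 0.0007, 0], "turn": [0, 0, 0]},
  {"linear": [0.0021, 0.0007, 0], "turn": [0, 0, 0]},
  {"linear": [0.0021, 0.0007, 0], "turn": [0, 0, 0]},
])

```text
time_s: 9.02
position: [0.559, 0.1318, 0.1439]
ee_rot: [180.0, 0.0, 160.8]
force: [-0.6, 5.9, 0.5]
finger_gap: 0.0237
```

```bash
python3 - <<'E'
from fit import *
st=manip.state(); print(st['position'],st['force'],st['finger_gap'])
C=np.array([.5718,.0533]); b=lambda v:(np.hypot(*v),np.degrees(np.arctan2(v[1],v[0])))
print('knob',b(st['position'][:2]-C))
ims=[]
for n,(u,v) in (('wrist',(170,150)),('side',(287,210)),('scene',(275,200))):
    c=cam(n); im=c['pixels']
    if n=='wrist':
        g=(im[...,2].astype(int)-im[...,0]>60).astype(np.uint8); _,l,s,ce=cv2.connectedComponentsWithStats(g); k=l[v,u]
        e=cv2.fitEllipse(cv2.findContours((l==k).astype(np.uint8),0,1)[0][0]); lid=onz(c,*e[0],.125)[:2]; print('lid',lid,b(lid-C),'rimC',b(lid-[.5732,.0537])); w=im[0:300,50:450]
    else:
        # mark the predicted front-line lid centre
        F=np.radians(159.1); q=proj(c,[[C[0]+.1*np.cos(F),C[1]+.1*np.sin(F),.125],[C[0]+.182*np.cos(F),C[1]+.182*np.sin(F),.085]]); print(n,q.round(1))
        x,y,W,h=(240,170,120,90) if n=='scene' else (232,175,120,90)
        z=cv2.convertScaleAbs(cv2.resize(im[y:y+h,x:x+W],(400,300),interpolation=cv2.INTER_CUBIC),alpha=1.7)
        for p in q: cv2.drawMarker(z,tuple(((p-[x,y])/.3).astype(int).tolist()),(255,0,255),0,12)
        ims.append(z)
cv2.imwrite('pics/c4.png',np.hstack(ims))
E
```

```text
[0.55899341 0.13181278 0.14391633] [-0.55604761  5.85984164  0.50315603] 0.02373245825706634
knob (np.float64(0.07955039001450397), np.float64(99.2641966082414))
lid [0.4766078  0.09013928] (np.float64(0.10207197028952185), np.float64(158.8436178659305)) rimC (np.float64(0.1032369791190595), np.float64(159.3310850872242))
side [[266.5 202.9]
 [242.2 211.1]]
scene [[289.5 189.6]
 [289.1 178. ]]
```

View pics/c4.png

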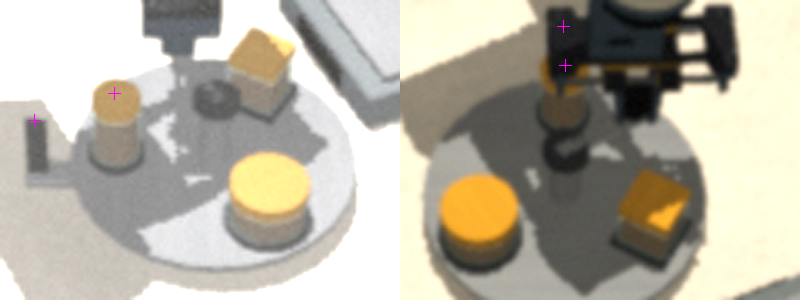

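The tall jar's lid sits on the predicted front line in the side view, at crop (115,93). In the scene view its position fits too, though the gripper partly hides it. Bearings agree: lid 158.8–159.3°, front about 159.1°. The knob is still gripped and the load is light, so I'm handing in.

```bash
python3 -c "
from workcell import job; print(job.finish_job())"
```

```text
the job is handed in; nothing more can be done
None
```

The railed bay held the empty tall jar, so I gripped the carousel's knob and turned the carousel about 88° clockwise until the full tall jar faced the index fin. I handed in at about 9 s, with the knob still gripped (opening 23.7 mm) and the carousel held still.

- **Alignment:** the last wrist view put the jar's lid at a bearing of 158.8–159.3°, against a front of about 159.1°. The knob was at 99.3° against a goal of 99.1°. These agree to about 0.5°.
- **Disagreement:** my two estimates of the turning centre differ by about 1.4 mm. That leaves a steady radial push of about 6 N on the tool, and no large sideways load. The last 0.4 mm shift did not reduce it.
- **Not checked:** I did not take a last look at the rest of the bench. The arm stayed above everything there, and nothing but the carousel was touched on purpose. In the last scene view the gripper hid part of the tall jar and the fin.

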